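# Empty the marking tray and slide it home under the laser head

## Robot

A 6-joint arm with a two-finger parallel gripper is mounted at the origin on the work surface. World frame = base frame: x ahead of the robot, y to its left, z up, the work surface at z = 0. Lengths are in m, angles in rad, forces in N, time in s.
With the tool pointing down it reaches from about 0.35 to 0.875 m from the base axis. Payload 4.2 kg.
Tool frame: the origin (TCP) lies at the very end of the fingers, on their centre line; the grasp point (between the pads) lies 19 mm behind it (ctrl.hold_point_z is the distance from the TCP to the grasp point, in m); z points along the fingers, y is the line along which they close (so a half turn about z gives the same grasp; the last joint's range is limited). The gripper opens to 85 mm and grips with 20 to 120 N. Pads are 22 mm wide; open, the fingers measure 114 mm over their backs; the gripper's body (76 mm by 85 mm) begins 54 mm behind the grasp point. The pads swing forward as they close: fully open they stand 13 mm farther back than shut.
Start: joints at [1.505, 0.385, 0.008, 0, -1.194, -0.259], TCP at [0.199, 0.592, 0.231] pointing down, gripper open.
Joint ranges: [-3.14, 3.14], [-1.21, 2.06], [-1.07, 1.41], [-3.16, 2.05], [-2.99, -0.16], [-3.1, 3.1]. Speed limits (rad/s): [2.79, 2.79, 3.14, 3.14, 3.14, 3.14].

## Interface

Orientations are given as a unit quaternion [w, x, y, z].
In Python, from cell import ctrl, eyes gives the robot as it stands. The module is installed in compiled form; this text tells all that it offers.
- The arm moves only by the tool send_rows, never from a script. Its argument "deltas" is a list of rows, each a list of 4 numbers: the shift along the tool's x, y, z each as a share of 0.1 m, from -1 to 1, then the turn about the tool's z as a share of pi/4 rad, from -1 to 1. A call has 1 to 12 rows; each row is the pose to reach, as a shift and turn from the pose commanded when the call began, along the tool's axes at that moment; what a row does not reach only later rows make up. A row lasts 1/8 s, in which the tool goes at most 62.5 mm and 10.7 degrees, less where a joint would pass 70% of its speed; a pose out of reach is approached as far as the arm can. A call with a number of a shift or a turn outside -1 to 1 is refused whole. A call with a gripper value outside its range is refused whole. "hand" is the opening, from 0 (shut) to 1 (fully open), set as the call begins (left out, the last holds). The fingers move at their own pace and stop on an object; "newtons" is the grip in N (left out, the last holds). Time passes only in rows, so rows that repeat a pose let the fingers close. It gives the time, the measured TCP pose, the force, the opening and the grip force at its end, in the units of the state.
- ctrl.read_state(): the state, without advancing time (a new reading comes with each control period).
- eyes.camera(name): name is "scene" or "top" or "wrist"; returns the picture (480x640x3 uint8, red, green, blue); there is no depth.
- eyes.camera_params(name): a dict with "intrinsics" (3x3 intrinsics, pixels), "dist" ([k1, k2, p1, p2, k3] as OpenCV has them; the pictures are not rectified), "rvec" (rotation vector, rad) and "tvec" (3), from world to camera coordinates, as OpenCV has them. Camera axes: x right, y down, z forward; pixel columns grow to the right and rows downward; lengths in m; the calibration is good to about 2 mm. A picture is of the moment at which its call begins: read the wrist's pose just before it. camera_params takes no time and is no camera call; for the wrist camera it gives the pose at the moment of the call.
- ctrl.hand_in(): hands the job in; it is judged then, once.
The state is a dict: "clock": time; "joints": joint angles; "joint_velocities": joint speeds; "effort": joint torques, N m; "tcp_pos": TCP position; "tcp_rot": TCP orientation; "wrist_force": force on the tool from outside, world axes, zero at the start; "torque": the same for the moment, N m; "gripper_width": finger opening in m; "gripper_force": force on a finger pad.
Only numpy, scipy, OpenCV 4.12 (cv2) and the standard library are available. Lean on these libraries where they do the work, as an engineer would, in place of code of your own. Each camera call takes 0.05 s, during which the arm holds its last target. There are 200 camera calls.

## Task

Draw the scoop tray with its four hexagonal blanks out through the frame under the laser head without spilling any, empty all the blanks into the open bin, then slide the empty tray back under the frame until it is fully home against the end stop and let go. Leave the bin and everything else on the bench where they are.

Things in the scene. Friction and masses are not known exactly. Their poses are not given: they have to be found in the camera images.
- station: Fixed laser marking station on a 12 mm thick aluminium plate with a tray guide. Origin: on the bench, straight below the tray's origin when the tray is fully home; +x is the push-in direction, z up. The tray slides on the plate's top between two fences 12 mm high, 90 mm apart (y -45 to 45 mm), from x = -68 mm to the end stop, whose face is at x = 70.5 mm.
- mouth (a point): Middle of the guide's mouth, on the plate's top at its front edge (station x = -90 mm, 12 mm above the bench). The fences flare to about 108 mm apart here. In front of it is only bench.
- frame_edge (a point): Middle of the top front edge of the steel frame that bridges the guide from station x = -40 to 80 mm. Its underside is 36 mm and its top 40 mm above the plate, so the tray can only be slid in and out under it. A 62 x 70 mm window in its top shows the tray below.
- lens (a point): Middle of the underside of the laser lens (72 mm across), 200 mm above the bench at station x = 52 mm. The head's box, 110 x 110 mm, starts 40 mm higher; a red tube runs on from it along +x, and a column 590 mm tall stands at station x = 260, y = 115 mm.
- tray: Loose aluminium scoop tray, at the start in the guide, home or up to 25 mm short of it. Pan 140 mm (x) by 84 mm (y), floor 3 mm; walls 3 mm thick and 22 mm high at both sides and at the -x end; no wall at the +x end, where parts slide out. Origin: centre of the pan's underside, z up, +x towards the end stop. 0.11 to 0.23 kg.
- grip (a point): Top centre of the tray's black upright grip block, 24 x 24 mm, reaching from 6 to 60 mm above the tray's underside at tray x = -120 mm. It stands on a tongue 6 mm thick, 30 mm wide, from the pan's -x end to x = -137 mm; 38 mm are free between block and pan.
- lip (a point): Middle of the tray's open end, on the floor's upper side (tray x = 70 mm, z = 3 mm).
- bin: Loose grey open-topped plastic bin, 220 mm (x) x 180 mm (y) x 70 mm tall, walls and floor 4 mm, 0.8 kg. Origin: centre of its underside, z up.
- blank0: Loose hexagonal aluminium blank, 26 mm across flats, 14 mm thick, about 28 g, lying flat in the tray at the start. Origin: centre of its underside face.
- blank1: Loose hexagonal aluminium blank, 26 mm across flats, 14 mm thick, about 28 g, lying flat in the tray at the start. Origin: centre of its underside face.
- blank2: Loose hexagonal aluminium blank, 26 mm across flats, 14 mm thick, about 28 g, lying flat in the tray at the start. Origin: centre of its underside face.
- blank3: Loose hexagonal aluminium blank, 26 mm across flats, 14 mm thick, about 28 g, lying flat in the tray at the start. Origin: centre of its underside face.
- carton: Bystander: blue carton 130 x 90 x 75 mm. Origin: about the middle, on the bench.
- white_box: Bystander: white box 120 x 100 x 55 mm. Origin: about the middle, on the bench.
- case: Bystander: black spectacle case 150 x 64 x 64 mm, lying along its x. Origin: about the middle, on the bench.
- lens_can: Bystander: black round lens can, 72 mm diameter, 55 mm tall. Origin: about the middle, on the bench.
- hex_key: Bystander: steel L-shaped key lying flat, 110 x 30 mm, 8 mm thick, long leg along its x. Origin: about the middle, on the bench.
- hex_key2: Bystander: smaller steel L-shaped key lying flat, 80 x 20 mm, 6 mm thick. Origin: about the middle, on the bench.

How it is judged:
By the outcome, as a careful person would: the job done as asked, in the order asked, and still so for the second after the job is handed in, with the robot touching nothing.
It also fails if it takes over 72 s, if anything falls off the work surface, if the arm or the gripper's body presses on something with over 40 N, if the wrist force passes 120 N, or if a joint passes its speed limit or range.

## Working session

There is one attempt and no reset: what is moved stays moved. The work goes in short steps, Python scripts to look and compute and a tool call to move; the robot and the scene stay as the last step left them, time stands still between calls to the robot, and variables do not carry over. Pictures are saved under pics/ and viewed, at most 11 in all, crops included, and the job is handed in when it is done.

Besides the shell and the picture viewer there is one more tool, called after "Request:" as name(argument=value, ...), one argument or row to a line, values as JSON. send_rows: Moves the arm, as the interface text tells. Shift numbers are shares of 0.1 m and turn numbers shares of pi/4 rad, none past 1 either way. Its arguments: {"type":"object","properties":{"deltas":{"type":"array"},"hand":{"type":"number"},"newtons":{"type":"number"}},"required":["deltas"]}

```bash
mkdir -p pics; ls; python3 - <<'E'
from cell import ctrl,eyes
import cv2,numpy as np
s=ctrl.read_state();print({k:np.round(v,3) for k,v in s.items()},ctrl.hold_point_z)
for n in("scene","top"):
    cv2.imwrite(f"pics/{n}0.png",eyes.camera(n)[:,:,::-1]);p=eyes.camera_params(n)
    R=cv2.Rodrigues(p["rvec"])[0];print(n,np.round(-R.T@p["tvec"],3),np.round(R,2).tolist(),p["intrinsics"][0][0],np.round(p["dist"],3))
E
```

```text
pics
{'clock': np.float64(0.0), 'joints': array([ 1.505,  0.386,  0.007, -0.   , -1.194, -0.259]), 'joint_velocities': array([ 0.001,  0.   ,  0.001, -0.   ,  0.   , -0.001]), 'effort': array([-1.0000e-03, -3.9229e+01,  1.8841e+01,  4.1860e+00, -5.0000e-03,
        0.0000e+00]), 'tcp_pos': array([0.199, 0.592, 0.23 ]), 'tcp_rot': array([ 0.001,  0.987, -0.162, -0.   ]), 'wrist_force': array([-0.276,  0.279,  0.129]), 'torque': array([-0.01 , -0.022,  0.005]), 'gripper_force': np.float64(0.0), 'gripper_width': np.float64(0.085)} 0.0187
scene [1.171 0.139 1.064] [[-0.19, 0.98, -0.01], [0.82, 0.15, -0.55], [-0.54, -0.11, -0.83]] 514.9707313737857 [-0.038  0.     0.     0.     0.   ]
top [ 0.364 -0.008  1.381] [[-0.02, -1.0, -0.01], [-0.99, 0.02, -0.16], [0.16, 0.01, -0.99]] 516.0321282830644 [-0.096  0.     0.     0.     0.   ]
```

View pics/scene0.png

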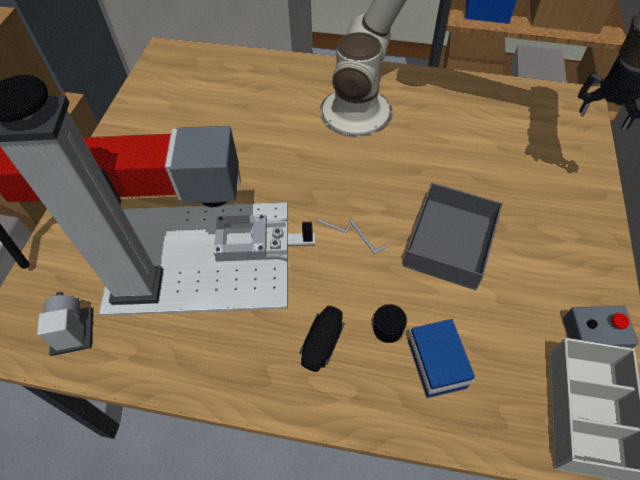

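View pics/top0.png

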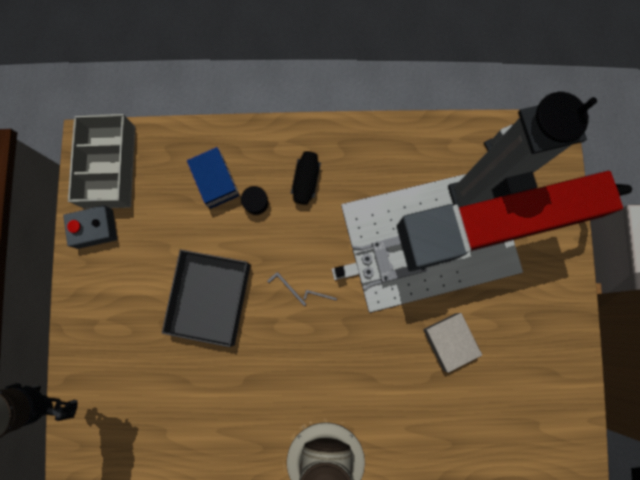

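Scene: the grip block is at about (340,271) in top, and the plate's front edge runs (343,204)-(369,311). The bin rim corners are near (180,252), (250,262), (236,348) and (164,332). The two hex keys, around (270-335, 275-300), lie between the tray and the bin.

```bash
cat > h.py <<'E'
from cell import ctrl,eyes
import cv2,numpy as np
from scipy.spatial.transform import Rotation as Ro
def back(name,px,z,p=None):
    p=p or eyes.camera_params(name)
    K=np.array(p["intrinsics"],float);R=cv2.Rodrigues(np.array(p["rvec"],float))[0];C=-R.T@np.array(p["tvec"]).ravel()
    u=cv2.undistortPoints(np.array(px,float).reshape(-1,1,2),K,np.array(p["dist"],float)).reshape(-1,2)
    d=np.c_[u,np.ones(len(u))]@R
    return C+d*((np.broadcast_to(z,len(u))-C[2])/d[:,2])[:,None]
def proj(name,X,p=None):
    p=p or eyes.camera_params(name)
    return cv2.projectPoints(np.array(X,float),np.array(p["rvec"],float),np.array(p["tvec"],float),np.array(p["intrinsics"],float),np.array(p["dist"],float))[0].reshape(-1,2)
def toolR():
    q=ctrl.read_state()["tcp_rot"];return Ro.from_quat(np.r_[q[1:],q[0]]).as_matrix()
def delta(target,yaxis):
    "shares for tcp target and tool-y direction (world xy), half turn free"
    s=ctrl.read_state();R=toolR();d=R.T@(np.array(target)-s["tcp_pos"])/.1
    v=R.T@np.r_[yaxis,0];a=np.arctan2(-v[0],v[1]);a=(a+np.pi/2)%np.pi-np.pi/2
    return np.round(d,3),round(a/(np.pi/4),3)
E
python3 - <<'E'
from h import *
print("grip",back("top",[(340,271)],.072).round(3))
e=back("top",[(343,204),(369,311)],.012);print("plate",e.round(3))
print("bin",back("top",[(180,252),(250,262),(236,348),(164,332)],.07).round(3).tolist())
print("keys",back("top",[(268,279),(335,297),(304,303),(278,274)],.005).round(3).tolist())
d=e[0]-e[1];d/=np.linalg.norm(d);x=np.r_[d[1],-d[0]];print("stx",x)
g=back("top",[(340,271)],.072)[0]
print(delta([g[0],g[1],.23],x),delta(np.r_[g[:2]-.0*x,.2],x))
im=cv2.imread("pics/top0.png")[215:325,260:420];cv2.imwrite("pics/c1.png",cv2.resize(im,None,fx=5,fy=5,interpolation=cv2.INTER_CUBIC))
E
```

```text
grip [[ 0.487 -0.046  0.072]]
plate [[ 0.674 -0.06   0.012]
 [ 0.385 -0.121  0.012]]
bin [[0.543, 0.367, 0.07], [0.514, 0.184, 0.07], [0.297, 0.219, 0.07], [0.338, 0.404, 0.07]]
keys [[0.475, 0.145, 0.005], [0.424, -0.033, 0.005], [0.409, 0.05, 0.005], [0.488, 0.118, 0.005]]
stx [ 0.20856865 -0.97800773]
(array([4.758, 5.125, 0.014]), np.float64(-0.681)) (array([4.757, 5.125, 0.314]), np.float64(-0.681))
```

View pics/c1.png

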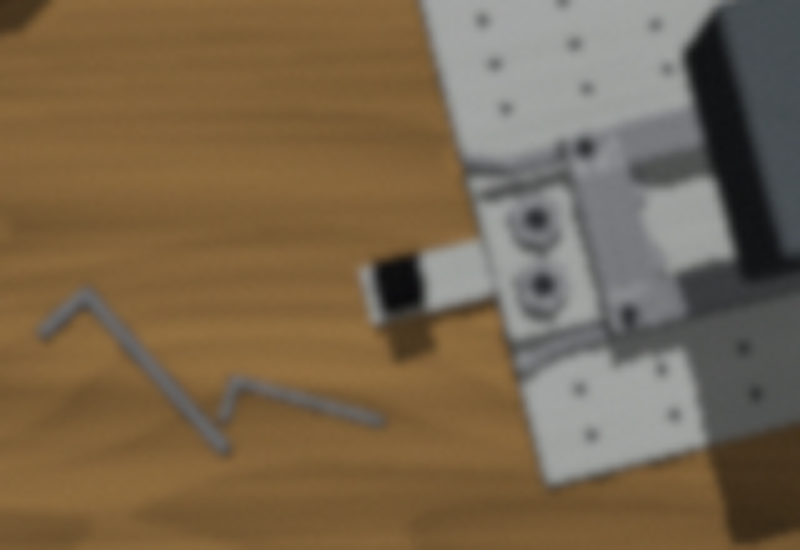

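The crop shows the block top at (340,271) and two blanks at about (367,259) and (368,272). The guide is tilted about 12°. I'm moving over the grip.

Request:
send_rows(
  deltas=[
    [0.45,0.45,0,-0.23],
    [0.9,0.9,0,-0.46],
    [1,1,0,-0.68],
    [1,1,0,-0.68],
  ],
  hand=0.6,
)

```text
clock: 0.6
tcp_pos: [0.2627, 0.4645, 0.2314]
tcp_rot: [0.0, 0.995, 0.103, -0.0]
wrist_force: [1.0, -0.1, 0.3]
gripper_width: 0.0515
gripper_force: 0.0
```

```bash
python3 - <<'E'
from h import *
s=ctrl.read_state();print(s["clock"],s["tcp_pos"].round(3),s["gripper_width"],s["joints"].round(2),delta([.487,-.046,.2],[.2086,-.978]))
E
```

```text
0.6 [0.263 0.464 0.231] 0.05150430954566123 [ 1.36  0.23 -0.22 -0.   -1.13  0.42] (array([1.151, 5.456, 0.314]), np.float64(-0.005))
```

Request:
send_rows(
  deltas=[
    [0.15,0.55,0],
    [0.3,1,0],
  ],
)

```text
schema error: expected 4 numbers
```

Request:
send_rows(
  deltas=[
    [0.15,0.55,0,0],
    [0.3,1,0,0],
  ],
)

```text
clock: 0.85
tcp_pos: [0.3124, 0.3738, 0.2309]
tcp_rot: [0.0, 0.995, 0.104, -0.0]
wrist_force: [0.1, -0.5, 0.2]
gripper_width: 0.0512
gripper_force: 0.0
```

Request:
send_rows(
  deltas=[
    [0.15,0.55,0,0],
    [0.3,1,0,0],
  ],
)

```text
clock: 1.1
tcp_pos: [0.363, 0.2819, 0.2312]
tcp_rot: [0.0, 0.995, 0.104, -0.0]
wrist_force: [1.1, 0.1, -0.1]
gripper_width: 0.0515
gripper_force: 0.0
```

Request:
send_rows(
  deltas=[
    [0.15,0.55,0,0],
    [0.3,1,0,0],
  ],
)

```text
clock: 1.35
tcp_pos: [0.4134, 0.1902, 0.2313]
tcp_rot: [-0.0, 0.995, 0.103, 0.0]
wrist_force: [0.5, -0.2, -0.2]
gripper_width: 0.0512
gripper_force: 0.0
```

Request:
send_rows(
  deltas=[
    [0.12,0.55,0.1,0],
    [0.25,1,0.2,0],
  ],
)

```text
clock: 1.6
tcp_pos: [0.4589, 0.0976, 0.211]
tcp_rot: [-0.0, 0.995, 0.103, 0.0]
wrist_force: [0.6, 0.5, -0.3]
gripper_width: 0.0513
gripper_force: 0.0
```

Request:
send_rows(
  deltas=[
    [0,0.55,0.1,0],
    [0,1,0.2,0],
    [0,1,0.2,0],
  ],
)

```text
clock: 1.98
tcp_pos: [0.4789, -0.0012, 0.1899]
tcp_rot: [0.0, 0.995, 0.101, -0.001]
wrist_force: [-0.7, 0.9, -0.5]
gripper_width: 0.0511
gripper_force: 0.0
```

```bash
python3 - <<'E'
from h import *
s=ctrl.read_state();p=eyes.camera_params("wrist");cv2.imwrite("pics/w1.png",eyes.camera("wrist")[:,:,::-1])
import pickle;pickle.dump(p,open("w1.pkl","wb"))
print(s["clock"],s["tcp_pos"].round(3),s["joints"].round(2),delta([.487,-.046,.2],[.2086,-.978]))
print(proj("wrist",[[.487,-.046,.072]],p))
E
```

```text
1.975 [ 0.479 -0.001  0.19 ] [ 0.34  0.17 -0.4  -0.   -1.    1.44] (array([-0.016,  0.466, -0.094]), np.float64(-0.006))
[[384.0350927  238.08426757]]
```

View pics/w1.png

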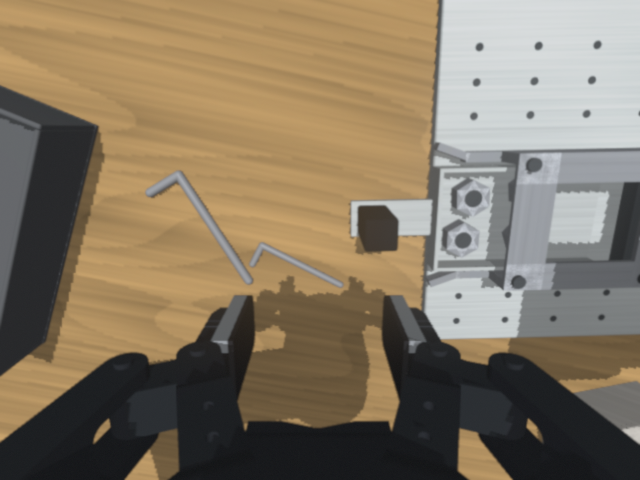

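The wrist view shows the block top at about (381,236), next to the predicted (384,238). The tongue spans (350,202)-(432,236), the plate edge runs (440,20)-(426,330), and two blanks sit at (472,198) and (462,240).

```bash
python3 - <<'E'
from h import *
import pickle;p=pickle.load(open("w1.pkl","rb"))
im=cv2.imread("pics/w1.png");cv2.imwrite("pics/c2.png",cv2.resize(im[130:300,335:535],None,fx=4,fy=3.5,interpolation=cv2.INTER_CUBIC))
e=back("w",[(440,20),(426,330)],.012,p);d=e[0]-e[1];d/=np.linalg.norm(d);print(e,"x",d[1],-d[0])
f=back("w",[(500,150),(640,150),(350,202),(432,199)],[.052,.052,.018,.018],p);
print(f.round(4),(f[1]-f[0])/np.linalg.norm(f[1]-f[0]),(f[3]-f[2])/np.linalg.norm(f[3]-f[2]))
print("grip",back("w",[(381,236)],.072,p))
E
```

```text
[[ 0.64604132 -0.05896875  0.012     ]
 [ 0.39373397 -0.12086195  0.012     ]] x 0.2382451167518605 -0.971205057824501
[[ 0.5627 -0.1159  0.052 ]
 [ 0.5836 -0.2156  0.052 ]
 [ 0.4986 -0.023   0.018 ]
 [ 0.5148 -0.0892  0.018 ]] [ 0.20547227 -0.97866294  0.        ] [ 0.23808193 -0.97124507  0.        ]
grip [[ 0.48805301 -0.0435119   0.072     ]]
```

View pics/c2.png

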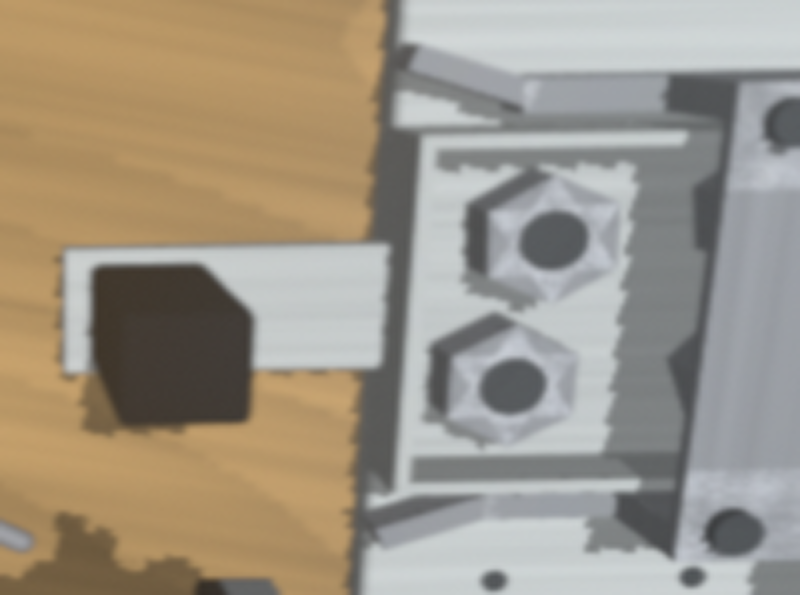

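```bash
python3 - <<'E'
from h import *
import pickle;p=pickle.load(open("w1.pkl","rb"))
g=cv2.GaussianBlur(cv2.imread("pics/w1.png"),(3,3),0)[:,:,0].astype(float)  # blue: wood low, plate high
pts=[]
for r in list(range(10,140,4))+list(range(290,335,4)):
    c=np.diff(g[r,415:455]);k=c.argmax();w=np.clip(c[k-1:k+2],0,None);pts.append((415.5+k+((w*[-1,0,1]).sum()/w.sum()),r))
pts=np.array(pts);X=back("w",pts,.012,p)[:,:2]
vx,vy,x0,y0=cv2.fitLine(X.astype(np.float32),cv2.DIST_HUBER,0,.001,.001).ravel()
d=np.array([vx,vy]);d*=np.sign(d[0]);res=(X-[x0,y0])@[-d[1],d[0]];print("rms",res.std(),np.abs(res).max())
sx=np.array([d[1],-d[0]]);print("stx",sx,np.degrees(np.arctan2(sx[0],-sx[1])))
G=back("w",[(382,235.4)],.072,p)[0];print("grip",G,"station x of grip",-.09+(G[:2]-[x0,y0])@sx)
print(delta([*G[:2],.031],sx))
E
```

```text
rms 0.002870676766522787 0.013083955175887459
stx [ 0.22445762 -0.97448385] 12.970987
grip [ 0.48862296 -0.04409694  0.072     ] station x of grip -0.14067480061392085
(array([0.006, 0.45 , 1.596]), np.float64(-0.027))
```

Request:
send_rows(
  deltas=[
    [0,0.25,0.1,-0.027],
    [0.006,0.45,0.3,-0.027],
    [0.006,0.45,0.8,-0.027],
    [0.006,0.45,0.8,-0.027],
  ],
)

```text
clock: 2.52
tcp_pos: [0.4864, -0.0427, 0.1087]
tcp_rot: [0.0, 0.993, 0.115, -0.004]
wrist_force: [0.3, 0.2, 0.9]
gripper_width: 0.051
gripper_force: 0.0
```

```bash
python3 - <<'E'
from h import *
s=ctrl.read_state();print(s["tcp_pos"].round(4),delta([.4886,-.0441,.032],[.2245,-.9745]))
E
```

```text
[ 0.4864 -0.0427  0.1087] (array([0.024, 0.019, 0.766]), np.float64(0.005))
```

Request:
send_rows(
  deltas=[
    [0.024,0.02,0.4,0],
    [0.024,0.02,0.75,0],
    [0.024,0.02,0.766,0],
  ],
)

```text
clock: 2.9
tcp_pos: [0.4914, -0.044, 0.0345]
tcp_rot: [0.0, 0.993, 0.116, -0.001]
wrist_force: [0.1, -0.2, 0.3]
gripper_width: 0.0511
gripper_force: 0.0
```

Request:
send_rows(
  deltas=[
    [0,0,0,0],
    [0,0,0,0],
    [0,0,0,0],
    [0,0,0,0],
    [0,0,0,0],
  ],
  hand=0,
  newtons=70,
)

```text
clock: 3.52
tcp_pos: [0.4932, -0.0442, 0.037]
tcp_rot: [-0.0, 0.993, 0.115, 0.002]
wrist_force: [-1.8, 3.0, 6.9]
gripper_width: 0.0235
gripper_force: 68.8
```

Request:
send_rows(
  deltas=[
    [0,0,-0.02,0],
    [0,-0.06,-0.02,0],
    [0,-0.16,-0.02,0],
    [0,-0.3,-0.02,0],
    [0,-0.45,-0.02,0],
    [0,-0.6,-0.02,0],
    [0,-0.75,-0.02,0],
    [0,-0.88,-0.02,0],
    [0,-0.96,-0.02,0],
    [0,-1,-0.02,0],
    [0,-1,-0.02,0],
  ],
)

```text
clock: 4.9
tcp_pos: [0.4685, 0.053, 0.0367]
tcp_rot: [-0.0, 0.993, 0.115, 0.0]
wrist_force: [-0.4, 1.9, 2.5]
gripper_width: 0.0233
gripper_force: 69.3
```

```bash
python3 - <<'E'
from h import *
s=ctrl.read_state();print(s["joints"].round(2),s["torque"].round(2));p=eyes.camera_params("wrist");cv2.imwrite("pics/w2.png",eyes.camera("wrist")[:,:,::-1])
E
```

```text
[ 0.46  0.38 -0.6  -0.   -0.59  1.34] [ 0.11  0.   -0.  ]
```

View pics/w2.png

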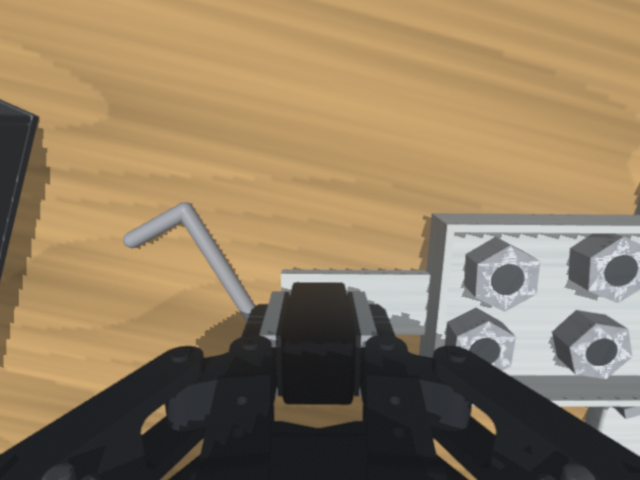

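All four blanks are still in the pan, at about (507,275), (620,265), (485,345) and (597,345). The lip is just clear of the frame, so I'm lifting and carrying the tray to the bin.

Request:
send_rows(
  deltas=[
    [0,-0.05,0,0],
    [0,-0.13,-0.03,0],
    [0,-0.24,-0.1,0],
    [0,-0.36,-0.22,0],
    [0,-0.48,-0.36,0],
    [0,-0.6,-0.52,0],
    [0,-0.72,-0.68,0],
    [0,-0.82,-0.83,0],
    [0,-0.91,-0.94,0],
    [0,-0.97,-1,0],
    [0,-1,-1,0],
    [0,-1,-1,0],
  ],
)

```text
clock: 6.45
tcp_pos: [0.4452, 0.1497, 0.1362]
tcp_rot: [0.0, 0.993, 0.115, -0.001]
wrist_force: [-0.4, -1.2, -4.3]
gripper_width: 0.0226
gripper_force: 68.8
```

```bash
python3 - <<'E'
from h import *
s=ctrl.read_state();print(delta([.39,.44,.135],[.2245,-.9745]),s["torque"].round(2),s["joints"].round(2))
E
```

```text
(array([ 0.125, -2.952,  0.01 ]), np.float64(0.005)) [ 0.21  0.1  -0.02] [ 0.67  0.22 -0.5  -0.   -0.85  1.13]
```

Request:
send_rows(
  deltas=[
    [0,-0.06,0,0],
    [0,-0.16,0,0],
    [0.01,-0.3,0,0],
    [0.02,-0.47,0,0],
    [0.03,-0.64,0,0],
    [0.04,-0.8,0,0],
    [0.04,-0.92,0,0],
    [0.04,-1,0,0],
  ],
)

```text
clock: 7.45
tcp_pos: [0.4265, 0.2489, 0.1367]
tcp_rot: [0.0, 0.993, 0.115, -0.0]
wrist_force: [-0.2, -0.3, -2.4]
gripper_width: 0.0238
gripper_force: 68.8
```

Request:
send_rows(
  deltas=[
    [0,-0.1,0,0],
    [0.01,-0.24,0,0],
    [0.02,-0.4,0,0],
    [0.03,-0.56,0,0],
    [0.04,-0.72,0,0],
    [0.04,-0.86,0,0],
    [0.04,-0.95,0,0],
    [0.04,-1,0,0],
  ],
)

```text
clock: 8.45
tcp_pos: [0.4076, 0.3469, 0.1366]
tcp_rot: [0.0, 0.993, 0.115, -0.0]
wrist_force: [0.2, 0.1, -3.3]
gripper_width: 0.0228
gripper_force: 68.8
```

Request:
send_rows(
  deltas=[
    [0,-0.1,0,0],
    [0.01,-0.24,0,0],
    [0.02,-0.4,0,0],
    [0.03,-0.56,0,0],
    [0.04,-0.72,0,0],
    [0.04,-0.86,0,0],
    [0.04,-0.92,0,0],
    [0.04,-0.95,0,0],
    [0.04,-0.95,0,0],
  ],
)

```text
clock: 9.57
tcp_pos: [0.3899, 0.4396, 0.1367]
tcp_rot: [0.0, 0.993, 0.115, -0.0]
wrist_force: [0.6, -0.2, -3.5]
gripper_width: 0.0229
gripper_force: 68.8
```

```bash
cat > look.py <<'E'
import sys
from h import *
s=ctrl.read_state();a=eyes.camera("scene")[:,:,::-1];b=eyes.camera("wrist")[:,:,::-1]
c=cv2.resize(a[140:320,370:640],None,fx=2.2,fy=2.2,interpolation=cv2.INTER_CUBIC)
cv2.imwrite("pics/full_"+sys.argv[1]+".png",a)
b=cv2.resize(b[140:],(400,212));o=np.zeros((600,600,3),np.uint8);h,w=c.shape[:2];o[:h,:w]=c[:,:600];o[h:h+204,:400]=b[:204]
cv2.imwrite("pics/"+sys.argv[1]+".png",o);print(s["clock"],s["tcp_pos"].round(3),s["joints"].round(2))
E
python3 look.py l1
```

```text
9.575 [0.39  0.44  0.137] [ 1.12  0.4  -0.22 -0.   -0.95  0.68]
```

View pics/l1.png

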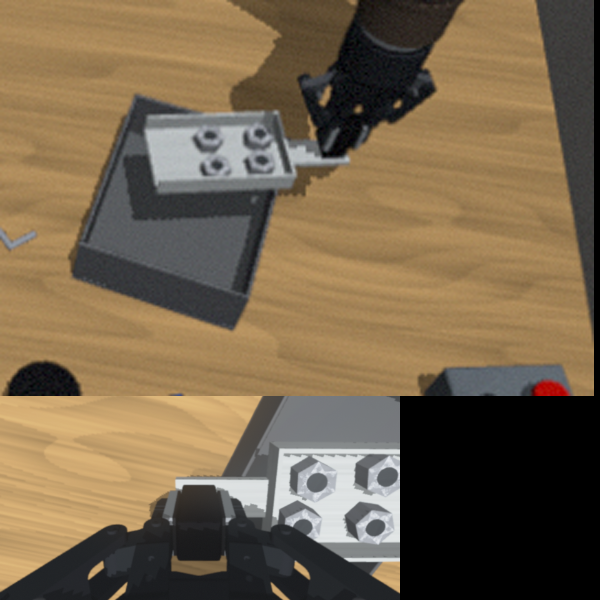

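The tray is over the bin with all four blanks still near its back. I'll retreat 130 mm and lower, then flick: ramp forward and reverse sharply.

Request:
send_rows(
  deltas=[
    [0,-0.06,0,0],
    [0,-0.16,0,0],
    [0,-0.3,0.02,0],
    [0,-0.46,0.06,0],
    [0,-0.62,0.1,0],
    [0,-0.78,0.15,0],
    [0,-0.9,0.19,0],
    [0,-0.97,0.22,0],
    [0,-1,0.22,0],
  ],
)

```text
clock: 10.8
tcp_pos: [0.3669, 0.5372, 0.1142]
tcp_rot: [0.0, 0.993, 0.115, -0.0]
wrist_force: [0.1, -0.7, -3.8]
gripper_width: 0.0231
gripper_force: 68.8
```

Request:
send_rows(
  deltas=[
    [0,-0.05,0,0],
    [0,-0.13,0,0],
    [0,-0.21,0,0],
    [0,-0.27,0,0],
    [0,-0.3,0,0],
    [0,-0.3,0,0],
  ],
)

```text
clock: 11.55
tcp_pos: [0.3602, 0.5665, 0.1146]
tcp_rot: [0.0, 0.993, 0.115, -0.0]
wrist_force: [0.3, -0.7, -2.5]
gripper_width: 0.0232
gripper_force: 68.9
```

Request:
send_rows(
  deltas=[
    [0,0.15,0,0],
    [0,0.45,0,0],
    [0,1,0,0],
    [0,0.45,0,0],
    [0,0.15,0,0],
    [0,0.05,0,0],
    [0,0.05,0,0],
  ],
)

```text
clock: 12.42
tcp_pos: [0.3613, 0.5609, 0.1146]
tcp_rot: [0.0, 0.993, 0.115, -0.0]
wrist_force: [0.6, -0.3, -2.5]
gripper_width: 0.023
gripper_force: 69.8
```

```bash
python3 look.py l2
```

```text
12.425 [0.361 0.561 0.115] [ 1.24  0.55 -0.03 -0.   -0.99  0.56]
```

View pics/l2.png

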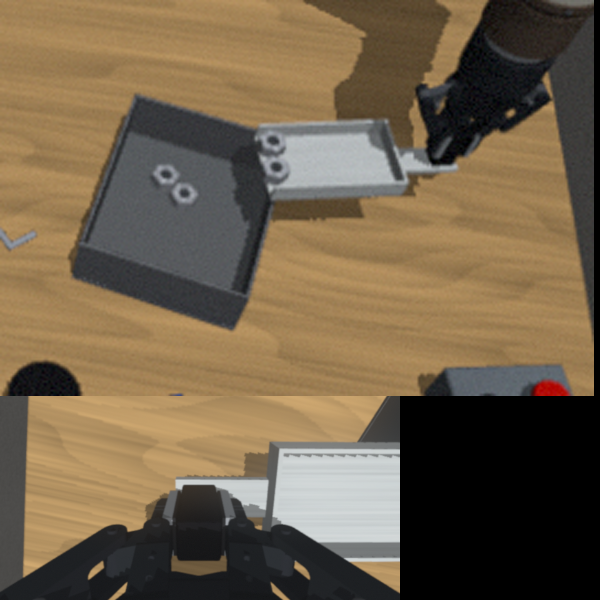

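Two blanks are in the bin. The other two sit at the lip, so I'll do one gentler flick.

Request:
send_rows(
  deltas=[
    [0,0.1,0,0],
    [0,0.28,0,0],
    [0,0.55,0,0],
    [0,0.9,0,0],
    [0,0.45,0,0],
    [0,0.15,0,0],
    [0,0.05,0,0],
    [0,0.05,0,0],
  ],
)

```text
clock: 13.52
tcp_pos: [0.3625, 0.5557, 0.1146]
tcp_rot: [0.0, 0.993, 0.115, -0.0]
wrist_force: [0.6, 0.7, -0.9]
gripper_width: 0.0232
gripper_force: 69.9
```

```bash
python3 look.py l3
```

```text
13.525 [0.363 0.556 0.115] [ 1.24  0.54 -0.04 -0.   -0.99  0.57]
```

View pics/l3.png

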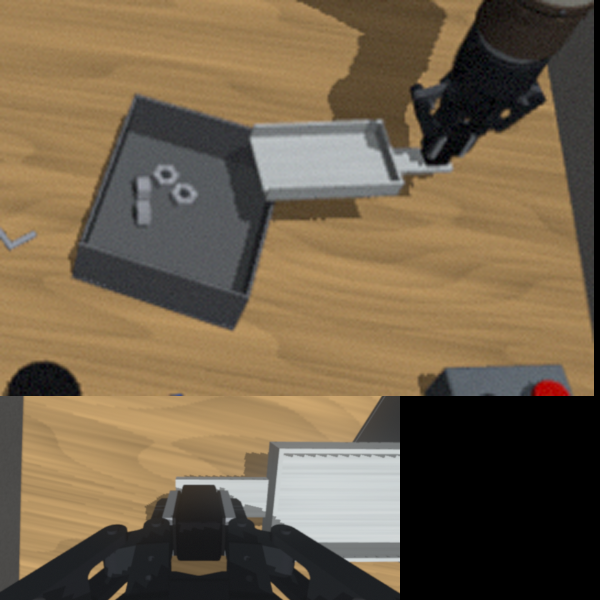

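All four blanks are in the bin and the tray is empty. Next is the return trip.

Request:
send_rows(
  deltas=[
    [0,0.25,-0.08,0],
    [-0.01,0.6,-0.2,0],
    [-0.025,1,-0.22,0],
  ],
)

```text
clock: 14.0
tcp_pos: [0.3835, 0.4572, 0.1378]
tcp_rot: [-0.001, 0.993, 0.115, 0.001]
wrist_force: [0.4, -0.2, -2.8]
gripper_width: 0.0235
gripper_force: 70.0
```

Request:
send_rows(
  deltas=[
    [-0.01,0.35,0,0],
    [-0.02,0.7,0,0],
    [-0.025,1,0,0],
  ],
)

```text
clock: 14.38
tcp_pos: [0.4034, 0.3581, 0.1371]
tcp_rot: [0.0, 0.993, 0.114, -0.0]
wrist_force: [-0.0, -0.4, -2.4]
gripper_width: 0.023
gripper_force: 70.0
```

Request:
send_rows(
  deltas=[
    [-0.01,0.35,0,0],
    [-0.02,0.7,0,0],
    [-0.025,1,0,0],
  ],
)

```text
clock: 14.75
tcp_pos: [0.4236, 0.2603, 0.137]
tcp_rot: [0.0, 0.993, 0.114, -0.0]
wrist_force: [0.4, 0.6, -1.5]
gripper_width: 0.0232
gripper_force: 70.0
```

Request:
send_rows(
  deltas=[
    [-0.01,0.3,0,0],
    [-0.02,0.65,0,0],
    [-0.025,0.9,0,0],
    [-0.025,1,0,0],
    [-0.025,1,0,0],
  ],
)

```text
clock: 15.38
tcp_pos: [0.4442, 0.1641, 0.137]
tcp_rot: [-0.0, 0.993, 0.114, 0.0]
wrist_force: [-0.5, 1.0, -2.5]
gripper_width: 0.023
gripper_force: 70.0
```

```bash
python3 - <<'E'
from h import *
s=ctrl.read_state();t=np.r_[.4685,.053]-.025*np.r_[.2245,-.9745]
print(s["tcp_pos"].round(4),delta([*t,.040],[.2245,-.9745]))
E
```

```text
[0.4442 0.1641 0.137 ] (array([-0.015,  0.888,  0.969]), np.float64(0.003))
```

Request:
send_rows(
  deltas=[
    [0,0.25,0,0],
    [-0.01,0.6,0,0],
    [-0.015,0.85,0.1,0],
    [-0.015,0.89,0.4,0],
    [-0.015,0.89,0.75,0],
    [-0.015,0.89,0.93,0],
    [-0.015,0.89,0.96,0],
    [-0.015,0.89,0.96,0],
  ],
)

```text
clock: 16.38
tcp_pos: [0.4636, 0.0786, 0.0412]
tcp_rot: [-0.0, 0.993, 0.116, 0.0]
wrist_force: [-1.1, -0.1, -1.9]
gripper_width: 0.0234
gripper_force: 70.0
```

```bash
python3 - <<'E'
from h import *
s=ctrl.read_state();p=eyes.camera_params("wrist");cv2.imwrite("pics/w3.png",eyes.camera("wrist")[:,:,::-1])
print(s["tcp_pos"].round(4),delta([.4932,-.0442,.037],[.2245,-.9745]))
E
```

```text
[0.4636 0.0786 0.0412] (array([0.005, 1.263, 0.044]), np.float64(0.006))
```

View pics/w3.png

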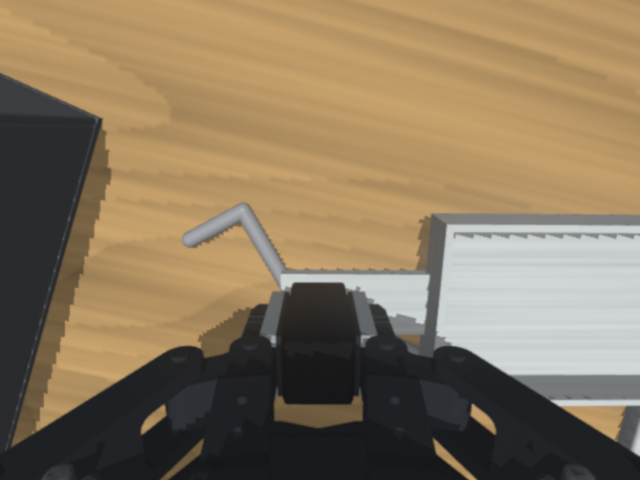

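The wrist view shows the grasp unchanged and the tray empty and in line with the guide. Pushing in.

Request:
send_rows(
  deltas=[
    [0,0.1,0,0],
    [0,0.25,0,0],
    [0,0.4,0.01,0],
    [0,0.55,0.02,0],
    [0,0.7,0.03,0],
    [0,0.85,0.03,0],
    [0,1,0.03,0],
    [0,1,0.03,0],
  ],
)

```text
clock: 17.42
tcp_pos: [0.4861, -0.0205, 0.0376]
tcp_rot: [0.0, 0.993, 0.114, -0.0]
wrist_force: [0.6, 0.8, -3.0]
gripper_width: 0.0229
gripper_force: 70.0
```

Request:
send_rows(
  deltas=[
    [0,0.1,0,0],
    [0,0.2,0,0],
    [0,0.3,0,0],
    [0,0.37,0,0],
    [0,0.42,0,0],
    [0,0.42,0,0],
  ],
)

```text
clock: 18.18
tcp_pos: [0.4955, -0.0606, 0.0377]
tcp_rot: [-0.0, 0.993, 0.115, -0.0]
wrist_force: [1.1, 0.9, -2.6]
gripper_width: 0.0233
gripper_force: 69.9
```

Request:
send_rows(
  deltas=[
    [0,0,0.01,0],
    [0,0.02,0.015,0],
    [0,0.03,0.015,0],
    [0,0.04,0.015,0],
    [0,0.05,0.015,0],
    [0,0.05,0.015,0],
  ],
)

```text
clock: 18.92
tcp_pos: [0.4978, -0.0646, 0.037]
tcp_rot: [-0.0, 0.993, 0.115, 0.001]
wrist_force: [-1.1, 3.6, 5.9]
gripper_width: 0.0231
gripper_force: 71.0
```

Request:
send_rows(
  deltas=[
    [0,0.01,0,0],
    [0,0.02,0,0],
    [0,0.03,0,0],
    [0,0.03,0,0],
  ],
)

```text
clock: 19.42
tcp_pos: [0.4978, -0.0648, 0.037]
tcp_rot: [-0.002, 0.993, 0.115, 0.001]
wrist_force: [-5.7, 20.5, 9.6]
gripper_width: 0.0228
gripper_force: 71.6
```

The end stop is reached: 20 N with no further motion, at the expected 20.6 mm. Releasing.

Request:
send_rows(
  deltas=[
    [0,-0.01,0,0],
    [0,-0.01,0,0],
    [0,-0.01,0,0],
    [0,-0.01,0,0],
    [0,-0.01,0,0],
  ],
  hand=0.6,
)

```text
clock: 20.05
tcp_pos: [0.4971, -0.0674, 0.0361]
tcp_rot: [0.0, 0.993, 0.115, -0.0]
wrist_force: [0.7, -0.4, -0.4]
gripper_width: 0.0516
gripper_force: 0.0
```

Request:
send_rows(
  deltas=[
    [0,0,-0.1,0],
    [0,0,-0.35,0],
    [0,0,-0.7,0],
    [0,0,-1,0],
    [0,0,-1,0],
  ],
)

```text
clock: 20.68
tcp_pos: [0.499, -0.067, 0.1394]
tcp_rot: [0.0, 0.993, 0.115, 0.004]
wrist_force: [0.3, 0.6, 0.3]
gripper_width: 0.0516
gripper_force: 0.0
```

Request:
send_rows(
  deltas=[
    [0,-0.3,-0.2,0],
    [0,-0.6,-0.5,0],
    [0,-0.6,-0.5,0],
    [0,-0.6,-0.5,0],
  ],
)

```text
clock: 21.18
tcp_pos: [0.4826, -0.0089, 0.1853]
tcp_rot: [-0.0, 0.993, 0.115, -0.001]
wrist_force: [0.5, 0.3, 0.2]
gripper_width: 0.0512
gripper_force: 0.0
```

```bash
python3 - <<'E'
from h import *
p=eyes.camera_params("wrist");s=ctrl.read_state();im=eyes.camera("wrist")[:,:,::-1];sc=eyes.camera("scene")[:,:,::-1]
sx=np.r_[.2245,-.9745];print(s["tcp_pos"].round(3),s["gripper_width"])
G=np.r_[.4886,-.0441]+.0207*sx
print("expected grip px",proj("w",[[*G,.072]],p))
o=np.zeros((480,800,3),np.uint8);o[:,:520]=cv2.resize(im[:330,100:],(520,480)) if 0 else cv2.resize(im,(520,390)).repeat(1,0)[:0].shape and 0
a=cv2.resize(im,(480,360));b=sc[150:320,180:520];b=cv2.resize(b,None,fx=.94,fy=.94)
o[:360,:480]=a;o[:b.shape[0],480:480+b.shape[1]]=b[:,:320]
o[200:360,480:]=cv2.resize(im[160:260,330:530],(320,160))
cv2.imwrite("pics/fin.png",o);cv2.imwrite("pics/wfin.png",im)
E
```

```text
[ 0.483 -0.009  0.185] 0.05121203427926782
expected grip px [[400.62470257 241.77157249]]
```

View pics/fin.png

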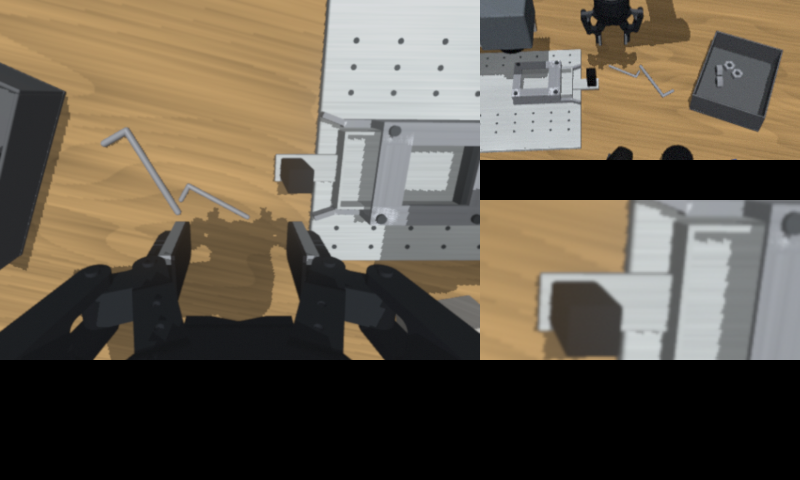

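The final view shows the block top at about (400,241), matching the fully-home prediction. The pan is empty, the four blanks are in the bin, the bin and keys look undisturbed, and the gripper is clear.

```bash
python3 -c "
from cell import ctrl
print(ctrl.hand_in())"
```

```text
the job is handed in; nothing more can be done
None
```

The job is handed in after about 21 s of the 72 s allowed: all four blanks are in the bin, the empty tray is back home against the end stop and released, and the bin and other items look unmoved in the last pictures.

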